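# Prime the press pump, then hold the load lever at the index

### The job

Prime the specimen press: push the pump's hinged treadle all the way down to its stop and let it spring back up. Then press down the paddle of the spring-return load lever until it is level with the pointer clamped on the post beside it, without pushing it well past the pointer, and finish while still holding it there - it springs up as soon as you let go. Do not shift the pointer or disturb the asphalt cube and the caliper.

Things in the scene. Friction and masses are not known exactly. Their poses are not given: they have to be found in the camera images.
- treadle_top (a point): Middle of the top of the treadle's black ribbed rubber tread (94 mm along the pump's x by 84 mm), on a steel plate. Hinge line 150 mm behind this point, 36 mm above the bench; the free end points to the robot, sloping up by 0.34 rad at rest and level at the stop. This point is about 95 mm above the bench at rest, 45 mm at the stop, and moves about 11 mm horizontally on the way.
- treadle (a joint): Treadle angle: 0 up at rest, 0.34 rad fully down on its stop. A spring returns it; at the tread's middle it takes about 6 N to start and 14 N to stay on the stop.
- pump: The low pump (blue base plate) that carries the treadle, fixed to the bench: base 370 x 150 mm, at its back a lying aluminium cylinder 120 mm long, highest point 96 mm above the bench. Origin on the bench surface below the middle of the tread (as it is when fully down); x axis from the tread to its hinge, z up.
- paddle_top (a point): Middle of the top of the load lever's paddle: a flat black pad 64 mm along the valve's x by 52 mm, 10 mm thick, at the robot's end of a flat steel lever 20 mm wide. About 208 mm above the bench at rest, sloping up to the robot by 0.21 rad; 171 mm when level; 133 mm fully down, well below every pointer setting. It moves under 6 mm horizontally on the way.
- lever: The spring-return load lever. Origin on its hinge, 180 mm behind the paddle's middle and 165 mm above the bench; its axes are those of the valve unit at rest, and turn by 0.42 rad about the hinge (valve's y) to fully down. At the paddle about 4 N starts it and 10 N takes it fully down: it yields smoothly, with no stop at the pointer.
- valve: The valve unit, fixed to the bench, which carries lever, post and pointer: base 380 x 200 mm, white box 190 x 160 mm, 112 mm high, from 110 mm behind the paddle's middle. Origin on the bench surface below the paddle's middle; x axis from the paddle to the lever's hinge, z up. A steel post 14 mm thick, 202 mm high, stands at x = 0, y = +78 mm.
- index_tip (a point): Middle of the upper face, 1 mm from the free end, of the pointer: a flat aluminium finger 14 mm wide, 5 mm thick, reaching from a clamp block on the post to 8 mm from the paddle's side. 158 to 188 mm above the bench, set anew each time. The paddle is level with it when paddle_top has the height of this point. Held on the post by friction (6 N): do not touch it.
- cube: Loose asphalt test cube, 60 mm, bystander. Origin: centre of its underside.
- caliper: Loose steel caliper lying flat, 190 mm long along its x, jaws 45 mm long, up to 9 mm thick, bystander. Origin: middle of its underside.

How it is judged:
By the outcome, as a careful person would: the job done as asked, in the order asked, and still so for the second after the job is handed in, while the arm keeps its last pose, push and grip.
It also fails if it takes over 48 s, if anything falls off the work surface, if the arm or the gripper's body presses on something with over 40 N, if the wrist force passes 120 N, or if a joint passes its speed limit or range.

### The arm

A 6-joint arm with a two-finger parallel gripper is mounted at the origin on the work surface. World frame = base frame: x ahead of the robot, y to its left, z up, the work surface at z = 0. Lengths are in mm, angles in degrees, forces in N, time in s.
With the tool pointing down it reaches from about 300 to 850 mm from the base axis. Payload 4.2 kg.
Tool frame: the origin (TCP) lies on the centre line of the jaws, within the pads' length; the fingertips stand env.nose_length ahead of it and the grasp point (between the pads) lies 2 mm behind it (env.nose_length is the distance from the TCP to the fingertips, in mm); z points along the fingers, y is the direction in which the jaws open and shut (so a half turn about z gives the same grasp; the last joint's range is limited). The gripper opens to 91 mm and grips with 3 to 60 N. Pads are 32 mm wide; open, the fingers measure 118 mm over their backs; the gripper's body (76 mm by 178 mm) begins 60 mm behind the grasp point.
Start: joints at [69.557, 18.312, 89.639, -0, 72.044, -1.146], TCP at [190.022, 542.709, 230.976] pointing down, gripper open.
Joint ranges: [-177.97, 177.97], [-48.28, 115.42], [12.27, 149.76], [-77.06, 257.06], [2.81, 150.46], [-146.56, 146.56]. Speed limits (degrees/s): [147.25, 147.25, 180, 180, 180, 180].

### API

Orientations are given as [roll, pitch, yaw] about the fixed x, y, z axes, in that order (R = Rz(yaw) Ry(pitch) Rx(roll)).
In Python, from workcell import env gives the robot as it stands. The module is installed in compiled form; this text tells all that it offers.
- The arm moves only by the tool jog_arm, never from a script. Its argument "deltas" is a list that holds one entry, the list of rows, each a list of 5 numbers: the shift along the tool's x, y, z in m, then the turn about the tool's z in degrees, then the finger opening in m, from 0 to 0.0912. A call has 1 to 20 rows; each row is the pose to reach, as a shift and turn from the pose commanded when the call began, along the tool's axes at that moment; what a row does not reach only later rows make up. A row lasts 1/12 s, in which the tool goes at most 41.7 mm and 7.16 degrees, less where a joint would pass 70% of its speed; a pose out of reach is approached as far as the arm can. A call with a gripper value outside its range is refused whole. The fingers move at their own pace and stop on an object; "grip_force" is the grip in N (left out, the last holds). Time passes only in rows, so rows that repeat a pose let the fingers close. It gives the time, the measured TCP pose, the force and the opening at its end, in the units of the state.
- env.state(): the state, without advancing time (a new reading comes with each control period).
- env.grab_frame(name): name is "side" or "top"; returns the picture (480x640x3 uint8, red, green, blue); there is no depth.
- env.camera_params(name): a dict with "fx", "fy", "cx", "cy" (pixels), "xyz" and "orientation" of the camera in the world. Camera axes: x right, y down, z forward; pixel columns grow to the right and rows downward; lengths in mm; the calibration is good to about 2 mm. A picture is of the moment at which its call begins. camera_params takes no time and is no camera call.
- env.job_done(): hands the job in, once; it reports no verdict.
Trained networks look in the newest picture that a camera, given by its name, has taken for a name from the list of things; names that differ only in an ending like _2 or _b are one class to them, and where a whole thing is asked for, a point or a joint stands for the part that bears it (a point fixed in the world has none). Each returns a list of dicts, best first, with "conf" (0 to 1); they miss things now and then, are a little off and sometimes report something else, mostly with a low value. They report only what shows in the picture. A call takes as long as a camera call.
- env.look_for(camera, label): "xyz" ([x, y, z] in mm, in world coordinates, good to about 4 mm: the middle of the surface that is visible of it).
The state is a dict: "time_s": time; "qpos": joint angles; "qvel": joint speeds; "effort": joint torques, N m; "ee_pos": TCP position; "ee_rot": TCP orientation; "force": force on the tool from outside, world axes, zero at the start; "torque": the same for the moment, N m; "gripper_width": finger opening in mm.
Only numpy, scipy, OpenCV 4.12 (cv2) and the standard library are available. Lean on these libraries where they do the work, as an engineer would, in place of code of your own. Each camera call takes 0.05 s, during which the arm holds its last target.

## Working session

There is one attempt and no reset: what is moved stays moved. The work goes in short steps, Python scripts to look and compute and a tool call to move; the robot and the scene stay as the last step left them, time stands still between calls to the robot, and variables do not carry over. Pictures are saved under pics/ and viewed, and the job is handed in when it is done.

Besides the shell and the picture viewer there is one more tool, called after ">>>" as name(argument=value, ...) on one line, values as JSON. jog_arm: Moves the arm, as the interface text tells. Its arguments: {"type":"object","properties":{"deltas":{"type":"array"},"grip_force":{"type":"number"}},"required":["deltas"]}

```bash
mkdir -p pics; python3 - <<'E'
from workcell import env
import cv2
for c in("side","top"):
    cv2.imwrite(f"pics/{c}0.png",env.grab_frame(c)[:,:,::-1]); print(c,env.camera_params(c))
    for l in("treadle_top","paddle_top","index_tip","pump","valve","cube","caliper","lever"):
        print(l,[([round(v) for v in d["xyz"]],round(d["conf"],2)) for d in env.look_for(c,l)[:2]])
print(env.state(),env.nose_length)
E
```

```text
side {'fx': 456.26874950355, 'fy': 456.26874950355, 'cx': 320.5552149824062, 'cy': 239.68799964679008, 'xyz': array([ 479.66007627, -482.99074964,  709.60359635]), 'orientation': array([-138.22116443,    1.13219943,  -16.89736926])}
treadle_top [([592, -304, 94], 0.66)]
paddle_top [([570, 292, 196], 0.57), ([642, 260, 61], 0.44)]
index_tip [([595, -304, 90], 0.28)]
pump [([484, 1, 6], 0.28)]
valve [([638, 258, 60], 0.7)]
cube [([660, -14, 56], 0.78)]
caliper [([481, 0, 6], 0.97)]
lever [([572, 290, 196], 0.86)]
top {'fx': 447.95520717733314, 'fy': 447.95520717733314, 'cx': 319.35542403749355, 'cy': 240.1602993875818, 'xyz': array([ 473.62117907,    5.81423248, 1147.37364777]), 'orientation': array([-171.79520656,   -0.30798207,  -90.87419804])}
treadle_top [([593, -294, 88], 0.64)]
paddle_top [([567, 299, 200], 0.9), ([656, -286, 40], 0.29)]
index_tip [([515, 374, 158], 0.47)]
pump [([654, -286, 40], 0.67), ([660, 0, 58], 0.43)]
valve [([625, 286, 106], 0.89)]
cube [([659, 2, 60], 0.73), ([626, 284, 108], 0.66)]
caliper [([483, 0, 6], 0.9)]
lever [([561, 301, 199], 0.76)]
{'time_s': 0.9, 'qpos': array([ 6.95556018e+01,  1.83113326e+01,  8.96396330e+01, -4.58159750e-04,
        7.20451407e+01, -1.14497733e+00]), 'qvel': array([-0.03843448, -0.01969209, -0.02317163,  0.00369936,  0.04277936,
       -0.08970054]), 'effort': array([ 2.25493086e-04, -4.12340569e+01, -2.32233918e+01,  7.27907731e-02,
        3.75229691e-02,  3.65140068e-06]), 'ee_pos': array([190.03383062, 542.69234716, 230.97732113]), 'ee_rot': array([1.79996116e+02, 5.13574244e-04, 1.60700720e+02]), 'force': array([0.16931901, 0.03261904, 0.0601955 ]), 'torque': array([-0.0103431 , -0.01265534,  0.00953447]), 'gripper_width': 91.53023139121507} 17.0
```

View pics/side0.png

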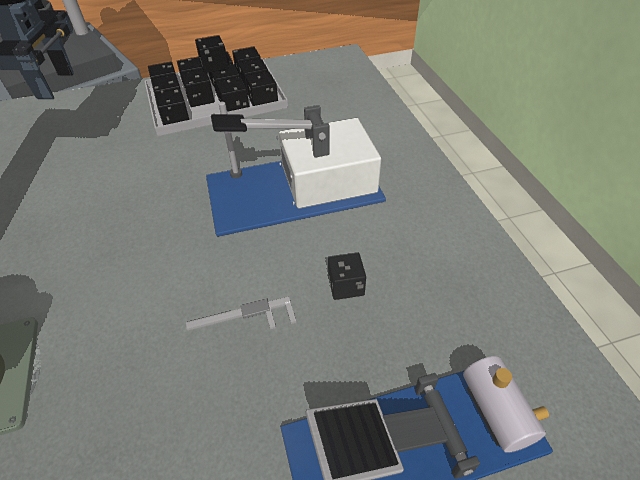

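View pics/top0.png

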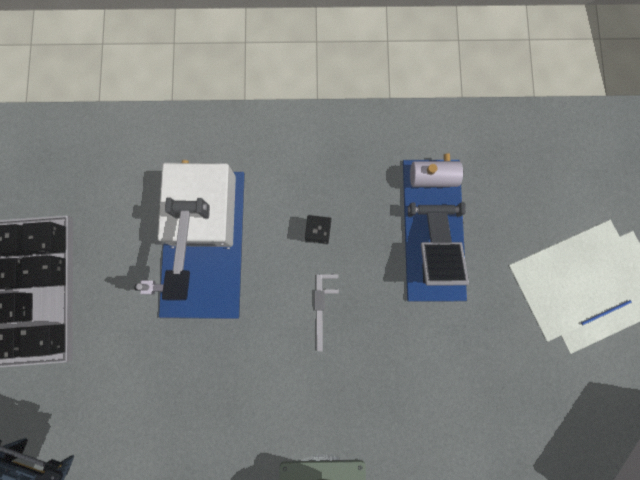

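```bash
python3 - <<'E'
import cv2,numpy as np
a=cv2.imread("pics/side0.png")[90:190,190:340];b=cv2.imread("pics/top0.png")[190:330,100:250]
cv2.imwrite("pics/z1.png",cv2.resize(a,None,fx=5,fy=5,interpolation=cv2.INTER_CUBIC));cv2.imwrite("pics/z2.png",cv2.resize(b,None,fx=4,fy=4,interpolation=cv2.INTER_CUBIC))
c=cv2.imread("pics/top0.png")[140:310,390:490];cv2.imwrite("pics/z3.png",cv2.resize(c,None,fx=3.5,fy=3.5,interpolation=cv2.INTER_CUBIC))
E
```

```text
(no output)
```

View pics/z1.png

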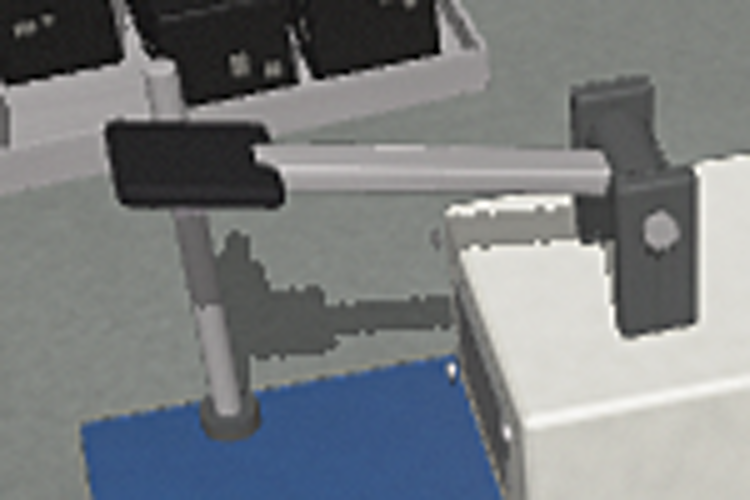

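View pics/z2.png

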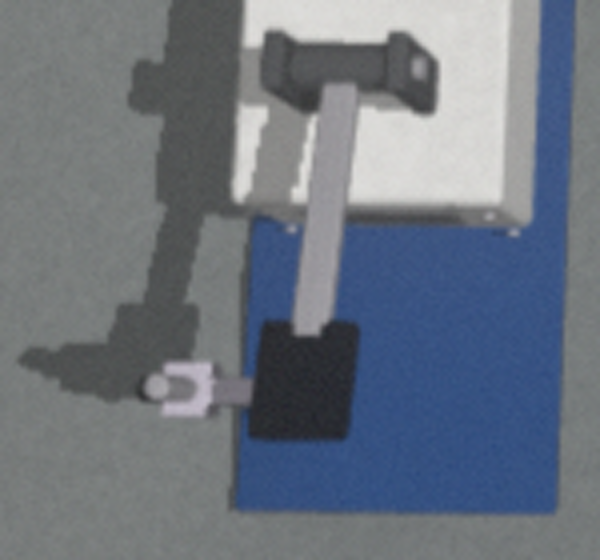

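View pics/z3.png

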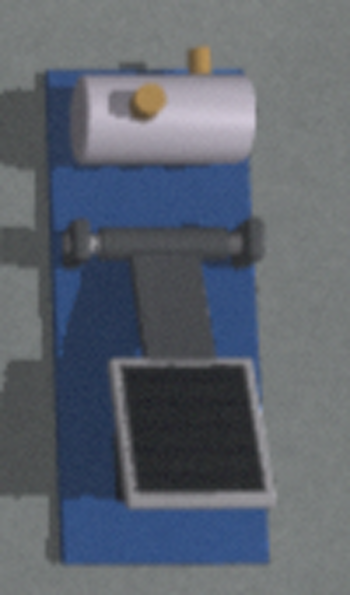

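```bash
cat > h.py <<'E'
from workcell import env
import numpy as np,cv2
from scipy.spatial.transform import Rotation as Ro
def cam(c):
    p=env.camera_params(c);return p,Ro.from_euler('xyz',p['orientation'],degrees=True).as_matrix()
def ray(c,u,v):
    p,R=cam(c);return p['xyz'],R@np.array([(u-p['cx'])/p['fx'],(v-p['cy'])/p['fy'],1])
def onz(c,u,v,z):
    o,d=ray(c,u,v);return o+d*(z-o[2])/d[2]
def proj(c,P):
    p,R=cam(c);q=(np.atleast_2d(P)-p['xyz'])@R;return np.c_[q[:,0]/q[:,2]*p['fx']+p['cx'],q[:,1]/q[:,2]*p['fy']+p['cy']]
E
python3 - <<'E'
from h import *
def z2(x,y,z,n):print(n,onz('top',(x+.5)/4-.5+100,(y+.5)/4-.5+190,z).round(1))
def z3(x,y,z,n):print(n,onz('top',(x+.5)/3.5-.5+390,(y+.5)/3.5-.5+140,z).round(1))
z2(235,510,8,'Vnl');z2(557,513,8,'Vnr')
print('Vfar',onz('top',244,172,8).round(1))
z2(232,205,112,'box nl');z2(505,207,112,'box nr')
print('box far',onz('top',163,164,112),onz('top',226,164,112))
z2(263,322,202,'pad fl');z2(357,322,202,'pad fr');z2(250,438,214,'pad nl');z2(347,438,214,'pad nr');z2(157,387,202,'post')
z3(63,563,8,'Pnl');z3(270,563,8,'Pnr');z3(48,70,8,'Pfl');z3(245,70,8,'Pfr')
z3(122,362,80,'tr fl');z3(250,360,80,'tr fr');z3(130,500,111,'nl');z3(270,500,111,'nr')
E
```

```text
Vnl [449. 403.   8.]
Vnr [444.1 201.7   8. ]
Vfar [821.4 192.2   8. ]
box nl [626.6 374.8 112. ]
box nr [623.1 216.  112. ]
box far [812.05066264 368.71497343 112.        ] [810.0169896  218.37406518 112.        ]
pad fl [550.7 324.2 202. ]
pad fr [550.  274.7 202. ]
pad nl [490.  324.8 214. ]
pad nr [489.2 274.9 214. ]
post [517.4 378.5 202. ]
Pnl [ 480.7 -223.2    8. ]
Pnr [ 478.5 -372.7    8. ]
Pfl [ 849.4 -227.9    8. ]
Pfr [ 847.4 -376.8    8. ]
tr fl [ 616.7 -255.4   80. ]
tr fr [ 616.8 -343.7   80. ]
nl [ 520.6 -248.6  111. ]
nr [ 519.2 -341.1  111. ]
```

>>> jog_arm(deltas=[[[-0.025, -0.025, 0, 5, 0], [-0.05, -0.05, 0, 10, 0], [-0.075, -0.076, 0, 15, 0], [-0.1, -0.101, 0, 20, 0], [-0.125, -0.126, 0, 25, 0], [-0.15, -0.151, 0, 30, 0], [-0.175, -0.177, 0, 35, 0], [-0.2, -0.202, 0, 40, 0], [-0.225, -0.227, 0, 45, 0], [-0.25, -0.252, 0, 50, 0], [-0.275, -0.278, 0, 55, 0], [-0.3, -0.303, 0, 60, 0], [-0.325, -0.328, 0, 65, 0], [-0.345, -0.349, 0, 70.7, 0], [-0.345, -0.349, 0, 70.7, 0]]], grip_force=30)

```text
time_s: 2.15
ee_pos: [402.1, 95.6, 231.2]
ee_rot: [179.9, 0.1, 89.5]
force: [1.2, 1.1, -0.1]
gripper_width: 0.5
```

>>> jog_arm(deltas=[[[-0.033, 0.013, 0, 0, 0], [-0.066, 0.026, 0, 0, 0], [-0.1, 0.04, 0, 0, 0], [-0.135, 0.054, 0, 0, 0], [-0.17, 0.068, 0, 0, 0], [-0.205, 0.082, 0, 0, 0], [-0.24, 0.096, 0, 0, 0], [-0.275, 0.11, 0, 0, 0], [-0.31, 0.124, 0, 0, 0], [-0.345, 0.138, 0, 0, 0], [-0.375, 0.15, 0, 0, 0], [-0.395, 0.156, 0, 0, 0], [-0.396, 0.156, 0.03, 0, 0], [-0.396, 0.156, 0.06, 0, 0], [-0.396, 0.156, 0.08, 0, 0], [-0.396, 0.156, 0.085, 0, 0], [-0.396, 0.156, 0.085, 0, 0]]])

```text
time_s: 3.57
ee_pos: [555.8, -295.6, 144.2]
ee_rot: [-179.8, -0.1, 90.1]
force: [-0.4, 0.6, 0.0]
gripper_width: 0.5
```

```bash
python3 - <<'E'
from h import *
cv2.imwrite("pics/side1.png",env.grab_frame('side')[:,:,::-1])
s=env.state();print(s['ee_pos'],s['ee_rot'],s['force'],s['qpos'])
E
```

```text
[ 556.76447678 -296.15709595  146.07976616] [-1.79996289e+02 -2.12275352e-02  9.00605101e+01] [ 0.06282542  0.70944253 -0.02909581] [-2.90629857e+01  2.67228817e+01  8.90723720e+01  1.85878912e-02
  6.42183207e+01 -2.91315832e+01]
```

View pics/side1.png

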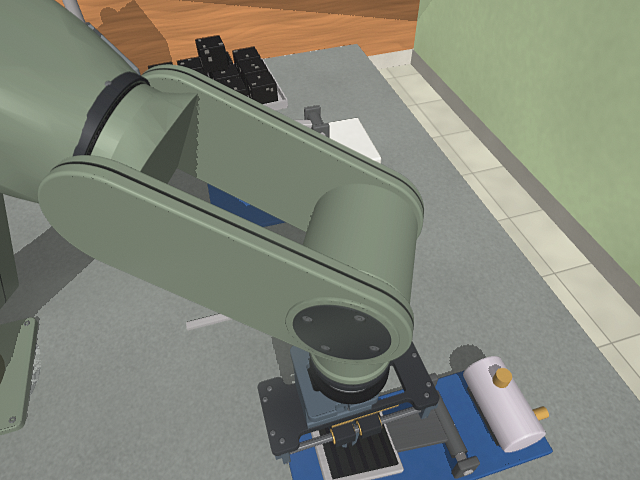

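The closed fingers are over the tread, at about (350,440). Pressing down.

>>> jog_arm(deltas=[[[0, 0, 0.015, 0, 0], [0, 0, 0.03, 0, 0], [0, 0, 0.04, 0, 0], [0, 0, 0.05, 0, 0], [0, 0, 0.06, 0, 0], [0, 0, 0.068, 0, 0], [0, 0, 0.075, 0, 0], [0, 0, 0.08, 0, 0], [0, 0, 0.08, 0, 0], [0, 0, 0.08, 0, 0]]])

```text
time_s: 4.45
ee_pos: [555.0, -297.1, 68.9]
ee_rot: [-179.9, 0.1, 90.1]
force: [-8.7, 0.1, 12.2]
gripper_width: 0.4
```

>>> jog_arm(deltas=[[[0, 0, 0.003, 0, 0], [0, 0, 0.006, 0, 0], [0, 0, 0.008, 0, 0], [0, 0, 0.01, 0, 0], [0, 0, 0.012, 0, 0], [0, 0, 0.012, 0, 0], [0, 0, 0.012, 0, 0]]])

```text
time_s: 5.03
ee_pos: [554.9, -297.1, 61.7]
ee_rot: [-179.9, 0.1, 90.1]
force: [-14.6, 3.6, 34.8]
gripper_width: 0.2
```

Force has jumped from 12 to 35 N with the tip at z = 44.7 mm, so the treadle is on its stop. Releasing.

>>> jog_arm(deltas=[[[0, 0, 0, 0, 0], [0, 0, -0.01, 0, 0], [0, 0, -0.025, 0, 0], [0, 0, -0.045, 0, 0], [0, 0, -0.07, 0, 0], [0, 0, -0.1, 0, 0], [0, 0, -0.135, 0, 0], [0, 0, -0.17, 0, 0], [0, 0, -0.205, 0, 0], [0, 0, -0.235, 0, 0], [0, 0, -0.24, 0, 0], [0, 0, -0.24, 0, 0]]])

```text
time_s: 6.03
ee_pos: [557.7, -297.1, 298.6]
ee_rot: [179.5, 0.2, 90.0]
force: [-0.3, -0.3, 0.5]
gripper_width: 0.0
```

```bash
python3 - <<'E'
from h import *
cv2.imwrite("pics/side2.png",env.grab_frame('side')[:,:,::-1])
s=env.state();print(s['ee_pos'],s['ee_rot'],s['force'])
print(env.look_for('side','treadle_top')[:1])
E
```

```text
[ 556.78196725 -296.61180039  295.84605024] [1.79802744e+02 9.60964492e-02 9.00258652e+01] [-0.31669831 -0.08426557 -0.68437621]
[{'xyz': [592.9, -301.2, 90.5], 'conf': 0.55}]
```

View pics/side2.png

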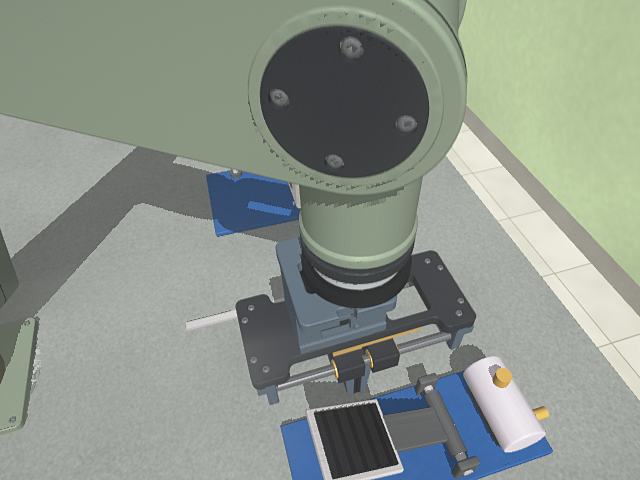

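>>> jog_arm(deltas=[[[0.02, -0.002, 0, 0, 0], [0.05, -0.005, 0, 0, 0], [0.085, -0.008, 0, 0, 0], [0.12, -0.011, 0, 0, 0], [0.155, -0.014, 0, 0, 0], [0.19, -0.017, 0, 0, 0], [0.225, -0.02, 0, 0, 0], [0.26, -0.024, 0, 0, 0], [0.295, -0.027, 0, 0, 0], [0.33, -0.03, 0, 0, 0], [0.365, -0.033, 0, 0, 0], [0.4, -0.036, 0, 0, 0], [0.435, -0.04, 0, 0, 0], [0.47, -0.043, 0, 0, 0], [0.505, -0.047, 0, 0, 0], [0.54, -0.05, 0, 0, 0], [0.57, -0.052, 0, 0, 0], [0.59, -0.054, 0, 0, 0], [0.591, -0.054, 0, 0, 0], [0.591, -0.054, 0, 0, 0]]])

```text
time_s: 7.8
ee_pos: [501.4, 294.8, 291.9]
ee_rot: [-179.8, 0.1, 90.1]
force: [-0.3, 0.4, 0.2]
gripper_width: -0.1
```

```bash
python3 - <<'E'
from h import *
cv2.imwrite("pics/side3.png",env.grab_frame('side')[:,:,::-1])
cv2.imwrite("pics/top3.png",env.grab_frame('top')[:,:,::-1])
s=env.state();print(s['ee_pos'],s['ee_rot'],s['force'])
E
```

```text
[501.98146644 293.3229376  292.8421133 ] [-1.79892961e+02  9.98884819e-02  8.99861640e+01] [-0.37491008  1.03201239 -0.16816747]
```

View pics/side3.png

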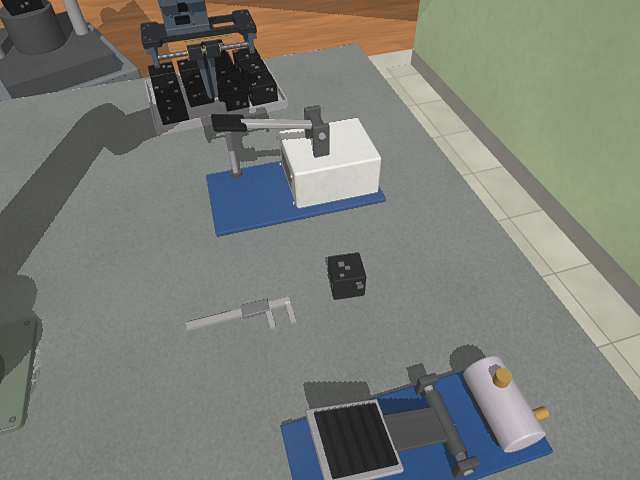

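View pics/top3.png

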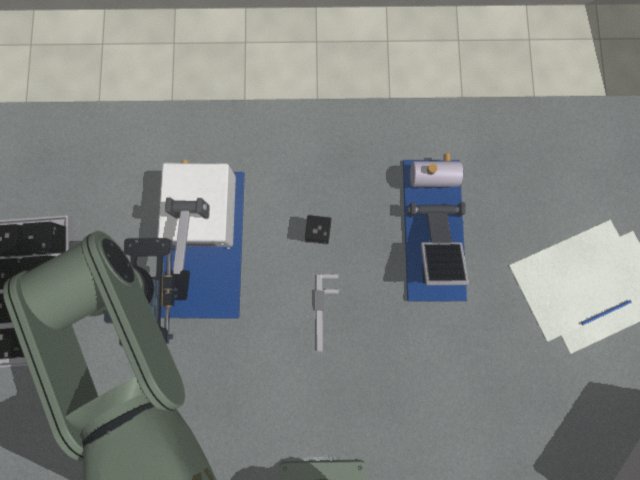

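Side view is clear: the treadle is up, the fingers are at about (207,75) above the paddle at (228,122). Pressing partway, staying above the pointer's range.

>>> jog_arm(deltas=[[[0, 0, 0.02, 0, 0], [0, 0, 0.04, 0, 0], [0, 0, 0.055, 0, 0], [0, 0, 0.062, 0, 0], [0, 0, 0.068, 0, 0], [0, 0, 0.072, 0, 0], [0, 0, 0.076, 0, 0], [0, 0, 0.076, 0, 0], [0, 0, 0.076, 0, 0]]])

```text
time_s: 8.65
ee_pos: [502.6, 293.9, 218.7]
ee_rot: [179.9, 0.0, 90.0]
force: [-1.9, -2.4, 5.2]
gripper_width: 0.2
```

```bash
cat > v.py <<'E'
from h import *
import sys
n=sys.argv[1]
a=env.grab_frame('side');cv2.imwrite(f"pics/side{n}.png",a[:,:,::-1])
cv2.imwrite(f"pics/sz{n}.png",cv2.resize(a[80:170,170:290,::-1],None,fx=6,fy=6,interpolation=cv2.INTER_CUBIC))
s=env.state();print(s['ee_pos'],s['force'],s['time_s'])
E
python3 v.py 4
```

```text
[502.61238294 293.95921841 218.72586841] [-1.79490872 -2.9778838   4.73842657] 8.7
```

View pics/sz4.png

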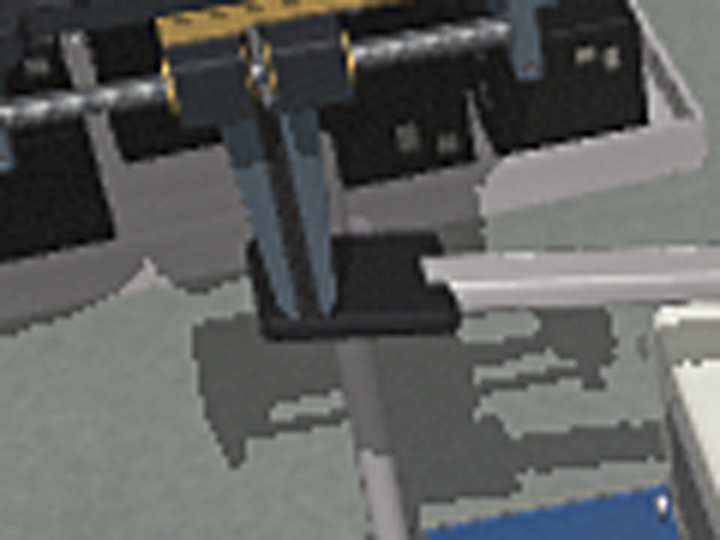

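The paddle is down a little (around (345,290) in the crop). The pointer isn't showing above its rear edge yet, so I'll lower it in steps.

>>> jog_arm(deltas=[[[0, 0, 0.002, 0, 0], [0, 0, 0.004, 0, 0], [0, 0, 0.006, 0, 0], [0, 0, 0.008, 0, 0], [0, 0, 0.008, 0, 0], [0, 0, 0.008, 0, 0]]])

```text
time_s: 9.2
ee_pos: [502.0, 294.5, 210.3]
ee_rot: [-180.0, -0.0, 90.0]
force: [-3.5, -1.9, 5.2]
gripper_width: 0.5
```

```bash
python3 v.py 5
```

```text
[501.95959042 294.46125204 210.41035343] [-2.54700735 -2.69544249  6.11656866] 9.25
```

View pics/sz5.png

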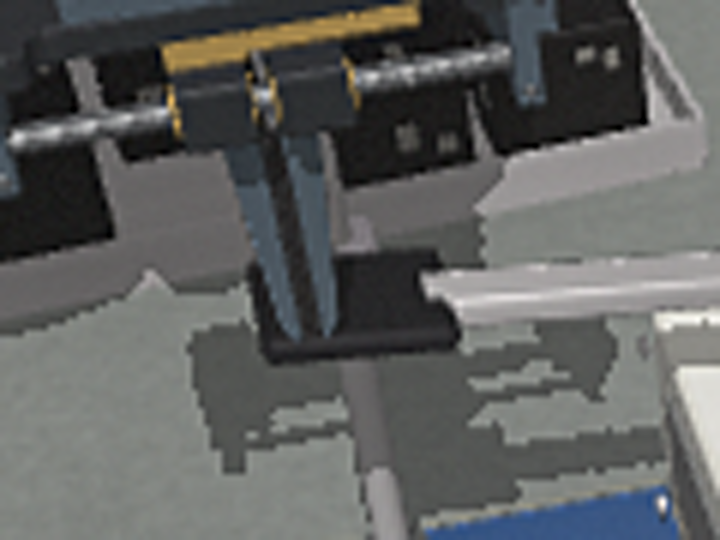

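>>> jog_arm(deltas=[[[0, 0, 0.002, 0, 0], [0, 0, 0.004, 0, 0], [0, 0, 0.006, 0, 0], [0, 0, 0.006, 0, 0], [0, 0, 0.006, 0, 0]]])

```text
time_s: 9.67
ee_pos: [501.8, 294.7, 204.4]
ee_rot: [-180.0, -0.0, 90.0]
force: [-3.2, -0.2, 6.1]
gripper_width: 0.8
```

```bash
python3 v.py 6
```

```text
[501.7756816  294.6993404  204.44273982] [-3.41269674 -0.7312302   5.21497422] 9.7167
```

View pics/sz6.png

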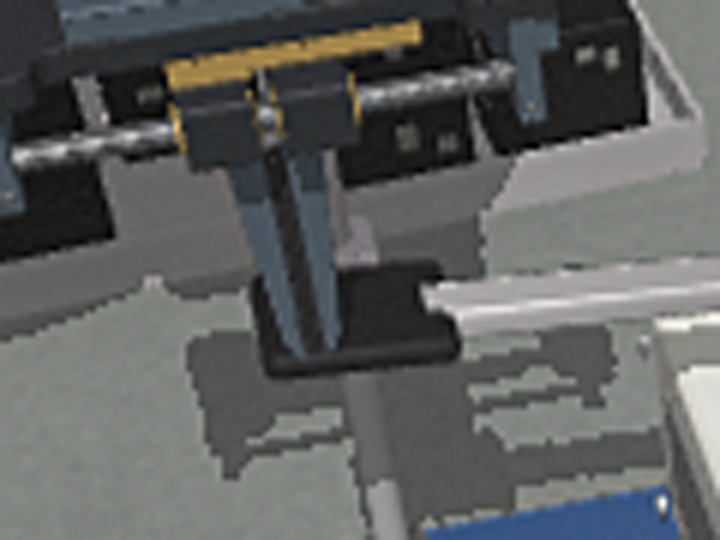

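>>> jog_arm(deltas=[[[0, 0, 0.002, 0, 0], [0, 0, 0.004, 0, 0], [0, 0, 0.005, 0, 0], [0, 0, 0.005, 0, 0], [0, 0, 0.005, 0, 0]]])

```text
time_s: 10.13
ee_pos: [501.8, 294.8, 199.5]
ee_rot: [-180.0, -0.1, 90.0]
force: [-4.2, -0.7, 6.5]
gripper_width: 0.5
```

```bash
python3 v.py 7; python3 - <<'E'
from h import *
a=cv2.imread('pics/side7.png');cv2.imwrite('pics/y7.png',cv2.resize(a[105:155,205:265],None,fx=12,fy=12,interpolation=cv2.INTER_CUBIC))
for l in('index_tip','paddle_top'):print(l,env.look_for('side',l)[:2])
E
```

```text
[501.73285589 294.83103124 199.54441655] [-3.90291699 -0.57811289  5.68170233] 10.1833
index_tip []
paddle_top [{'xyz': [585.5, 293.1, 177.5], 'conf': 0.82}]
```

View pics/y7.png

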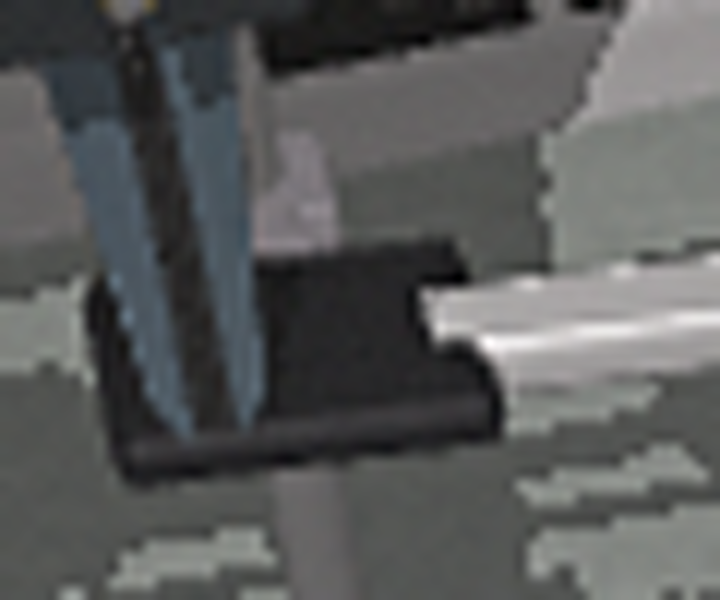

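```bash
cat > t.py <<'E'
from h import *
def tri(pt,ps):
    o1,d1=ray('top',*pt);o2,d2=ray('side',*ps)
    d1=d1/np.linalg.norm(d1);d2=d2/np.linalg.norm(d2)
    A=np.c_[d1,-d2];t=np.linalg.lstsq(A,o2-o1,rcond=None)[0]
    p,q=o1+d1*t[0],o2+d2*t[1];return (p+q)/2,np.linalg.norm(p-q)
Z2=lambda x,y:((x+.5)/4-.5+100,(y+.5)/4-.5+190)
Y7=lambda x,y:((x+.5)/12-.5+205,(y+.5)/12-.5+105)
E
python3 - <<'E'
from t import *
print(tri(Z2(212,363),Y7(335,195)))
print(tri(Z2(157,387),((160+.5)/5-.5+190,(68+.5)/5-.5+90)),'post top, 202')
# lever model overlay
import sys
a=cv2.imread('pics/side7.png')
th=np.deg2rad(-1.0)
def model(tipz,xt=501.7,org=(520,300)):
    e=xt-13.5; L=180-(e-org[0])-0
    L=180+(org[0]-e)
    f=np.arctan((tipz-171)/L)
    if f<0: L=180+(org[0]-(xt+13.5));f=np.arctan((tipz-171)/L)
    return f,165+6*np.cos(f)+180*np.sin(f)
def pts(f,org=(520,300)):
    o=[]
    for s,t,h in((212,26,6),(148,26,6),(148,-26,6),(212,-26,6),(180,0,6),(212,-26,-4),(148,-26,-4)):
        X=180-(s*np.cos(f)-h*np.sin(f));z=165+h*np.cos(f)+s*np.sin(f)
        o.append([org[0]+X*np.cos(th)-t*np.sin(th),org[1]+X*np.sin(th)+t*np.cos(th),z])
    return np.array(o)
f,zp=model(199.54-17);print(f,zp)
q=(proj('side',pts(f))-[205,105]+.5)*12-.5;print(q.round())
f0=.21
print((proj('top',pts(f0))-[100,190]+.5)*4-.5)
print((proj('side',pts(f0))-[190,90]+.5)*5-.5)
E
```

```text
(array([531.91040098, 363.82096311, 164.59645818]), np.float64(0.26276644782700614))
(array([517.7242759 , 379.28779856, 199.9735798 ]), np.float64(0.3786221038958421)) post top, 202
0.05443154330286066 180.78395424506445
[[100. 271.]
 [481. 222.]
 [534. 397.]
 [139. 450.]
 [315. 333.]
 [147. 501.]
 [539. 448.]]
[[246.41948641 429.42143755]
 [261.35448291 310.29410466]
 [360.04646192 310.55401817]
 [347.48135414 429.65399877]
 [303.91383666 369.27546418]
 [352.71619264 434.00926103]
 [365.03652496 315.97833215]]
[[113.44172902 114.29752776]
 [276.94009627 116.85220361]
 [299.51860835 189.08951796]
 [130.16511986 188.16085782]
 [205.79383915 151.41765865]
 [129.59738175 211.06769486]
 [297.63537119 211.4587321 ]]
```

>>> jog_arm(deltas=[[[0, 0, 0.002, 0, 0], [0, 0, 0.004, 0, 0], [0, 0, 0.006, 0, 0], [0, 0, 0.006, 0, 0], [0, 0, 0.006, 0, 0]]])

```text
time_s: 10.7
ee_pos: [501.6, 294.9, 193.5]
ee_rot: [-179.9, -0.1, 90.0]
force: [-4.2, -0.3, 6.5]
gripper_width: 0.4
```

```bash
cat > v.py <<'E'
from t import *
import sys
n=sys.argv[1]
a=np.mean([env.grab_frame('side').astype(float) for _ in range(3)],0).astype(np.uint8)[:,:,::-1];cv2.imwrite(f"pics/side{n}.png",a)
cv2.imwrite(f"pics/y{n}.png",cv2.resize(a[105:155,205:265],None,fx=12,fy=12,interpolation=cv2.INTER_CUBIC))
s=env.state();print(s['ee_pos'],s['force'],s['time_s'])
th=np.deg2rad(-1.0);org=(516,299)
def model(tipz,xt):
    L=180+org[0]-xt+13.5; f=np.arctan((tipz-171)/L)
    if f<0: L-=27;f=np.arctan((tipz-171)/L)
    return f,165+6*np.cos(f)+180*np.sin(f)
def pts(f):
    o=[]
    for s_,t,h in((212,26,6),(148,26,6),(148,-26,6),(212,-26,6),(212,-26,-4),(148,-26,-4)):
        X=180-(s_*np.cos(f)-h*np.sin(f));z=165+h*np.cos(f)+s_*np.sin(f)
        o.append([org[0]+X*np.cos(th)-t*np.sin(th),org[1]+X*np.sin(th)+t*np.cos(th),z])
    return np.array(o)
f,zp=model(s['ee_pos'][2]-17,s['ee_pos'][0]);print('f',f,'paddle_top',zp)
print(((proj('side',pts(f))-[205,105]+.5)*12-.5).round().tolist())
E
python3 v.py 8
```

```text
[501.61257018 294.93727045 193.59984555] [-4.540772   -1.14415583  6.29279772] 10.85
f 0.026930400443099044 paddle_top 175.84471055775907
[[81.0, 308.0], [461.0, 250.0], [513.0, 426.0], [120.0, 488.0], [130.0, 539.0], [520.0, 476.0]]
```

View pics/y8.png

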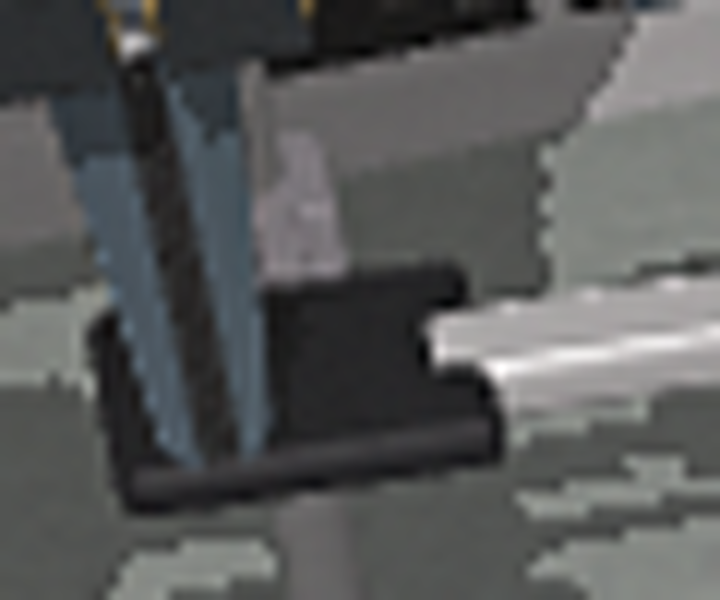

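Comparing the rim positions with the model, paddle_top is about 176. The clamp block shows at (300,200), with its top near z = 165, but the fingers hide the pointer itself. I'll lift off, shift 9 mm toward the robot and press again to expose it.

>>> jog_arm(deltas=[[[0, 0, -0.01, 0, 0], [0, 0, -0.025, 0, 0], [0, 0, -0.04, 0, 0], [0, 0, -0.05, 0, 0], [0, -0.005, -0.05, 0, 0], [0, -0.009, -0.05, 0, 0], [0, -0.009, -0.05, 0, 0], [0, -0.009, -0.035, 0, 0], [0, -0.009, -0.02, 0, 0], [0, -0.009, -0.01, 0, 0], [0, -0.009, -0.003, 0, 0], [0, -0.009, 0.003, 0, 0], [0, -0.009, 0.006, 0, 0], [0, -0.009, 0.007, 0, 0], [0, -0.009, 0.007, 0, 0], [0, -0.009, 0.007, 0, 0]]])

```text
time_s: 12.18
ee_pos: [491.8, 294.3, 185.7]
ee_rot: [-179.8, 0.0, 90.0]
force: [-5.8, 0.2, 7.1]
gripper_width: 0.5
```

```bash
sed -i 's/13.5/7/;s/L-=27/L-=14/' v.py; python3 v.py 9
```

```text
[491.83185115 294.31454365 185.8855363 ] [-4.77305385  1.19036438  6.05290214] 12.3333
f -0.010723753576142322 paddle_top 169.06941635930855
[[89.0, 349.0], [464.0, 279.0], [516.0, 454.0], [127.0, 529.0], [140.0, 579.0], [525.0, 504.0]]
```

View pics/y9.png

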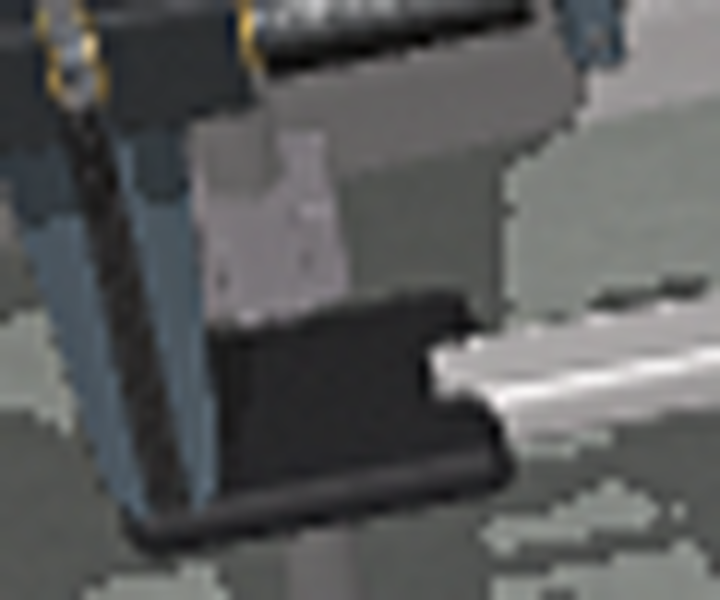

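```bash
python3 - <<'E'
from t import *
a=cv2.imread('pics/side9.png')[112:137,218:240].astype(float)
g=np.clip((a-70)*2.0,0,255).astype(np.uint8)
cv2.imwrite('pics/c9.png',cv2.resize(g,None,fx=24,fy=24,interpolation=cv2.INTER_NEAREST))
print(a.mean(2).astype(int))
E
```

```text
[[ 47  49  49  48  47  47  45  41  85  95 101 101 104 103 101 102  99  99
   99  98  98  97]
 [ 48  47  47  47  44  43  41  39  65  92 103 101  99  99  99  97  98  98
   99  99  99  98]
 [ 47  46  45  37  48  70  62  73  92  90  99  99  97  98  98  98  98  98
   99  98  99  98]
 [ 49  41  57  96 100 103 101  98  96  88  98  97  96  96  98  99  98  99
   99 100 100 100]
 [ 57  53  72 100 103 104 103  99  96  85 115 119 121 130  99  99 100 100
  100 100  98  99]
 [ 57  54  80 103  98 102 102  99  96  87 111 120 121 121  98  99  99 100
  100  99  99 101]
 [ 58  54  69 105  96 101 101 101  97  88  99 124 124 122  92  98  99 101
  101  92  92  88]
 [ 57  54  68 116  96 100  99 100  97  87  98 121 121 123  98  91  92  83
   86  82  81  82]
 [ 58  53  48 128 100  97  98 100  95  96 119 121 120 124 103  79  81  81
   81  80  80  79]
 [ 53  51  76 127 113 112 109 110 105 119 121 121 118 120 118  79  80  82
   83  82  80  81]
 [ 81  79  82 126 122 121 120 119 119 122 120 112 140 138 131  81  80  81
   83  83  80  82]
 [ 85  84  82 107 122 123 121 119 120 119 118 108 119 121 123  86  77  79
   
[... 525 characters left out ...]
4 122 127 127 126 111  88  87
   91  74  60  64]
 [ 85  85  83  83 122 120 122 125 125 125 129 125 129  96  82  64  61  56
   50  44  38  41]
 [ 88  85  84  84 103  95 101 144 126  88  97  80  59  42  39  37  38  37
   36  37  37  39]
 [ 88  85  85  89  53  61  54  66  56  40  44  41  31  33  35  37  36  37
   38  38  39  39]
 [ 89  86  85  90  36  31  28  22  31  33  36  37  37  39  39  39  38  38
   40  38  38  38]
 [ 71  86  86  92  42  26  31  31  39  38  40  37  37  39  39  39  39  39
   39  39  38  34]
 [ 66  88  85  92  44  26  32  29  39  37  40  39  39  39  40  38  39  39
   39  37  39  35]
 [ 57  88  87  89  57  28  31  31  40  39  38  37  41  39  37  40  40  38
   40  40  40  37]]
```

View pics/c9.png

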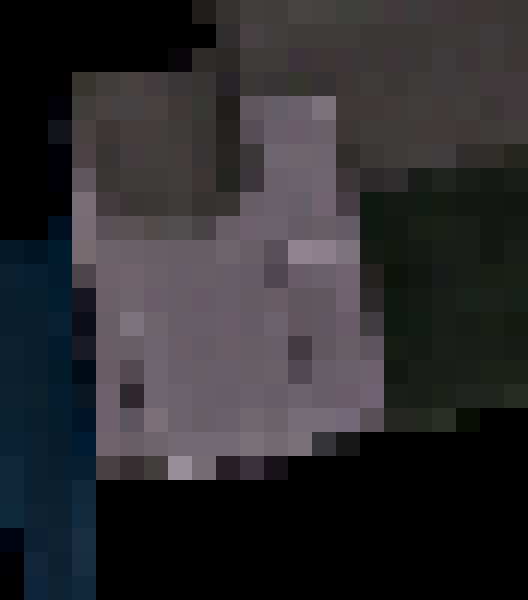

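```bash
python3 - <<'E'
from t import *
for T in range(156,174,2):
    print(T,'tip',proj('side',[[516.6-7,333,T],[516.6+7,333,T]]).round(1).tolist(),'blockedge',proj('side',[[503,364,T],[532,364,T]]).round(1).tolist(),'rear',proj('side',[517,390,T]).round(1).tolist(),'post',proj('side',[510.5,372,T]).round(1).tolist())
print('rear paddle edge',proj('side',[[516.5,325,169.07]]))
E
```

```text
156 tip [[224.9, 134.5], [231.6, 133.2]] blockedge [[219.4, 126.8], [233.1, 124.2]] rear [[224.1, 118.9]] post [[222.4, 124.0]]
158 tip [[224.7, 133.6], [231.4, 132.4]] blockedge [[219.3, 126.0], [232.9, 123.4]] rear [[224.0, 118.1]] post [[222.2, 123.2]]
160 tip [[224.5, 132.8], [231.3, 131.6]] blockedge [[219.1, 125.2], [232.8, 122.6]] rear [[223.8, 117.3]] post [[222.1, 122.4]]
162 tip [[224.3, 132.0], [231.1, 130.7]] blockedge [[218.9, 124.3], [232.6, 121.8]] rear [[223.6, 116.5]] post [[221.9, 121.6]]
164 tip [[224.2, 131.2], [230.9, 129.9]] blockedge [[218.7, 123.5], [232.5, 121.0]] rear [[223.5, 115.7]] post [[221.7, 120.8]]
166 tip [[224.0, 130.4], [230.8, 129.1]] blockedge [[218.6, 122.7], [232.3, 120.2]] rear [[223.3, 114.9]] post [[221.5, 120.0]]
168 tip [[223.8, 129.5], [230.6, 128.3]] blockedge [[218.4, 121.9], [232.2, 119.4]] rear [[223.1, 114.0]] post [[221.4, 119.2]]
170 tip [[223.6, 128.7], [230.4, 127.4]] blockedge [[218.2, 121.1], [232.0, 118.5]] rear [[223.0, 113.2]] post [[221.2, 118.3]]
172 tip [[223.5, 127.9], [230.3, 126.6]] blockedge [[218.0, 120.2], [231.8, 117.7]] rear [[222.8, 112.4]] post [[221.0, 117.5]]
rear paddle edge [[227.70596175 130.64795081]]
```

The pointer finger is visible now, between u=223 and 230, coming level off the top of the clamp block. Its front edge seems to be right at the paddle's rim (v≈130), which suggests a tip height of 163–166. Lowering 3 mm to uncover its front face.

>>> jog_arm(deltas=[[[0, 0, 0.001, 0, 0], [0, 0, 0.002, 0, 0], [0, 0, 0.003, 0, 0], [0, 0, 0.003, 0, 0], [0, 0, 0.003, 0, 0]]])

```text
time_s: 12.75
ee_pos: [491.9, 294.3, 182.9]
ee_rot: [-179.8, 0.0, 90.0]
force: [-5.0, 1.1, 7.2]
gripper_width: 0.2
```

```bash
cat > w.py <<'E'
import cv2,numpy as np,sys
n=sys.argv[1]
a=cv2.imread(f'pics/side{n}.png')[112:140,216:242].astype(float)
g=np.clip((a-70)*2.0,0,255).astype(np.uint8)
cv2.imwrite(f'pics/c{n}.png',cv2.resize(g,None,fx=20,fy=20,interpolation=cv2.INTER_NEAREST))
print(a.mean(2).astype(int)[10:26,5:20])
E
python3 v.py 10;python3 w.py 10
```

```text
[491.85176288 294.31721324 182.91510062] [-6.20880762  0.86546187  6.2767146 ] 12.9
f -0.02578654694294179 paddle_top 166.35694120553427
[[92.0, 365.0], [466.0, 290.0], [518.0, 466.0], [131.0, 545.0], [144.0, 594.0], [528.0, 515.0]]
[[101 123 122 121 119 119 121 119 112 140 138 132  81  79  81]
 [ 83 123 123 121 118 119 119 118 109 119 122 123  86  78  80]
 [ 83 122 122 120 119 119 119 118 119 117 117 122  90  79  79]
 [ 86 120 131 122 120 118 120 119 122 117 117 121 101  79  81]
 [ 78 119 120 123 120 117 120 119 120 101 117 119 115  81  81]
 [ 81 120 109 123 121 119 119 120 121 108 120 121 122  81  81]
 [ 79 122  93 123 122 120 120 121 120 122 119 119 123  83  81]
 [ 79 123 115 128 122 121 120 122 120 125 125 123 108  86  83]
 [ 81 102 120 122 123 120 118 121 117 121  90  90  87  84  87]
 [ 87  81  92  96 135 139 138 142 140 129  99  71  58  60  56]
 [ 87  63  82  84 130 136 110  88  89  70  48  34  37  39  35]
 [ 89  68  59  60  69  60  44  39  39  34  31  32  38  37  39]
 [ 88  49  29  33  29  33  32  35  36  35  39  39  39  39  37]
 [ 89  62  25  29  29  31  39  38  37  38  37  39  37  37  38]
 [ 88  69  27  31  30  31  36  38  38  40  38  39  39  40  38]
 [ 87  89  31  31  33  37  39  37  40  37  39  39  40  39  40]]
```

View pics/c10.png

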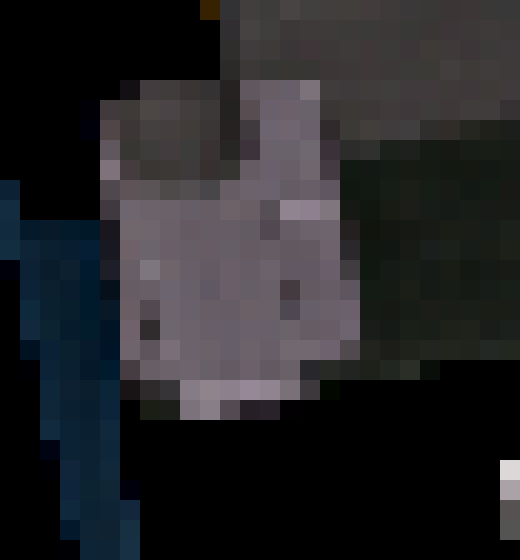

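The highlight on the pointer's front upper edge is now clear at v≈131, u=225–230. That puts the tip at about 163–165, against about 166.4 for the paddle. Lowering another 2 mm and re-measuring.

>>> jog_arm(deltas=[[[0, 0, 0.001, 0, 0], [0, 0, 0.002, 0, 0], [0, 0, 0.002, 0, 0], [0, 0, 0.002, 0, 0]]])

```text
time_s: 13.23
ee_pos: [491.8, 294.3, 180.9]
ee_rot: [-179.8, 0.0, 90.0]
force: [-5.3, 0.6, 6.7]
gripper_width: 0.3
```

```bash
python3 v.py 11;python3 w.py 11
```

```text
[491.84421343 294.32876734 180.92725109] [-4.48901254  0.61718632  7.02737227] 13.3833
f -0.035858532537321436 paddle_top 164.5429902086038
[[95.0, 375.0], [467.0, 297.0], [519.0, 473.0], [133.0, 556.0], [147.0, 605.0], [529.0, 522.0]]
[[ 83 123 123 120 119 119 121 120 112 140 138 131  81  80  82]
 [ 82 124 124 120 119 118 120 117 109 120 122 123  86  78  79]
 [ 90 122 122 121 119 119 120 117 119 116 116 123  90  79  78]
 [ 78 118 131 122 120 118 120 119 122 115 117 120 101  79  82]
 [ 79 120 119 122 120 118 120 119 120 101 117 119 115  80  81]
 [ 78 119 109 124 121 119 119 120 121 109 119 121 121  82  80]
 [ 79 122  93 123 122 119 120 121 120 122 118 119 123  83  82]
 [ 81 116 114 129 122 120 119 121 121 125 125 123 108  83  82]
 [ 84 100 120 121 123 119 118 120 115 119  88  88  84  82  82]
 [ 84  72  92  95 134 137 134 139 134 124  92  84  85  87  90]
 [ 87  63  81  79 125 129 127 127 136 128  93  61  62  43  51]
 [ 87  70  86  85 124 101  76  71  64  58  43  32  32  32  36]
 [ 88  58  60  49  56  44  32  30  33  30  34  35  35  40  37]
 [ 87  63  31  28  26  24  36  37  39  36  37  38  39  39  38]
 [ 87  91  30  27  31  29  38  38  37  37  40  38  38  39  38]
 [ 86  93  30  29  29  38  39  38  39  39  38  38  40  40  40]]
```

View pics/c11.png

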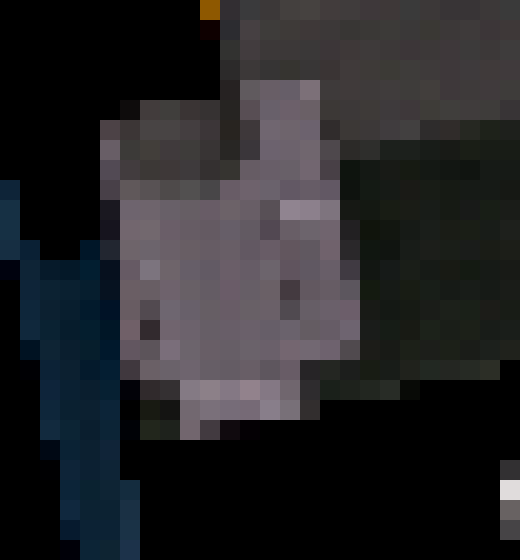

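View pics/y11.png

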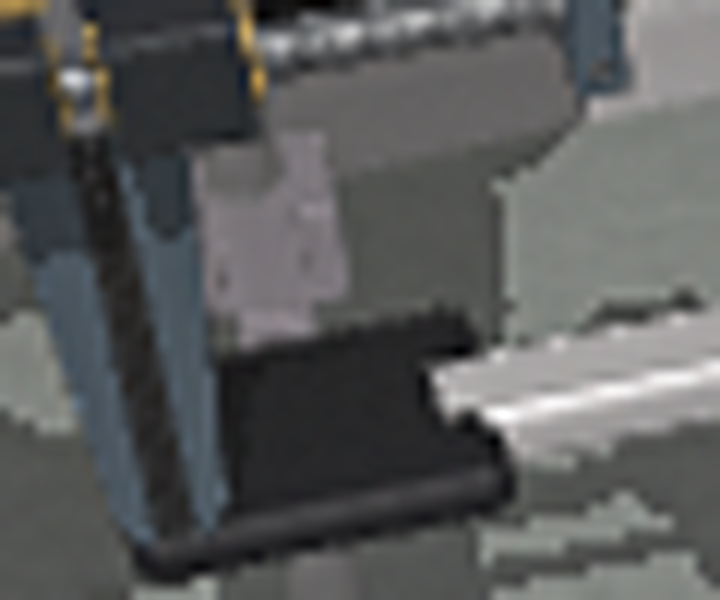

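The pointer's front edge is at v≈130.5 (T≈164–164.5). The paddle rim is at v≈132.9, and for equal height I'd expect the pointer edge at 130.5–130.9, so they're level within about 1 mm. I'll check steadiness and the bystanders, then hand in.

```bash
python3 - <<'E'
from h import *
b=env.grab_frame('side');a=cv2.imread('pics/side0.png')[:,:,::-1]
d=np.abs(a.astype(int)-b).max(2)
print('cube/caliper diff',(d[235:340,170:380]>40).sum(),'treadle diff',(d[340:,270:560]>40).sum())
s=env.state();print(s['ee_pos'],s['force'],s['time_s'])
print(env.job_done())
E
```

```text
cube/caliper diff 0 treadle diff 0
[491.84401569 294.31451707 180.95062078] [-4.75380249  0.80681867  7.16933096] 13.4333
the job is handed in; nothing more can be done
None
```

The press is primed and the job is handed in at 13.4 s, with the arm still holding the load lever's paddle level with the pointer.

- **Treadle:** I pushed it down with closed fingers until the force jumped from 12 to 35 N, with the fingertips at a height of 44.7 mm, which matches its stop. I then let it go. In the last picture its image matches the first one, so it is fully back up.
- **Paddle:** I lowered it in small steps and lifted off once to re-press nearer the robot, because the fingers were hiding the pointer. I finished holding it with about 7 N.
- **Level check:** At the end the paddle was about 163.5–164.5 mm above the bench, by fingertip position and picture. The pointer tip reads about 164–164.5 mm from the side picture, so they should be level within about 1–2 mm.
- **Checks that disagreed:** Individual pointer readings ranged from 162.7 to 165.2 mm. The post's top measured 2 mm lower than its stated height. The pointer detector did not find the tip in the one side picture I checked while pressing, so I worked from pixels instead.
- **Pointer, cube and caliper:** The cube and caliper areas look the same in the first and last side pictures. I did not touch the pointer, and the clamp looked unmoved in the last pictures.

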